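Clear the channel, weigh the nut

TASK

The big hexagon nut at the far end of the aluminium channel has to be weighed, but the oil bottle and the small can stand in the way. First stand both of them in the grey side tray, then lay the nut flat in the middle of the scale's round pan, and only then put the bottle and the can back in the channel, each on the very spot it came from. Keep the bottle and the can upright all the time and leave the gauge block and the bolt alone.

Things in the scene. Friction and masses are not known exactly. Their poses are not given: they have to be found in the camera images.
- oil_bottle_center (a point): centre (half-way up) of the oil bottle, loose, standing upright: white and blue round body 35 mm in diameter up to 74 mm above its underside, then a red nozzle (22 mm at most) to 107 mm; best gripped across the body 50 to 65 mm above its underside. 0.05 to 0.11 kg. z axis up along the bottle.
- can_center (a point): centre (half-way up) of the small round metal can, loose, standing upright: 40 mm in diameter, 98 mm tall, 0.08 to 0.17 kg; best gripped 50 to 65 mm above its underside. z axis up along the can.
- nut_center (a point): centre (half-way up) of the steel hexagon nut, loose, lying flat as the rearmost thing in the channel: 30 mm across flats, 35 mm across corners, 16 mm high, 0.04 to 0.08 kg. Its x axis is square to two flats and points along the channel within 0.12 rad; once the others are gone it can be gripped across those two flats from above.
- channel: fixed aluminium U-channel, 200 mm long (x axis, away from the robot), open at both ends, 54 mm clear between its 5 mm walls. Origin: centre of its underside. Floor 4 mm, wall tops 22 mm above the bench. Three flat black round marks on its floor at x = -55, 0 and +47 mm, y = 0: the nut lies on the last, the bottle and the can stand on the others, either way round; each must go back to its own.
- side_tray: fixed shallow grey tray, open above, 110 mm (its x axis, away from the robot) by 170 mm (its y axis) outside. Origin: centre of its underside. Walls 4 mm thick, 14 mm high; inner floor 4 mm above the bench. The bottle and the can fit in it side by side, 90 mm apart along y. It lies left or right of the channel, the scale on the other side.
- scale_pan (a point): centre of the top face of the scale's round steel pan (90 mm in diameter, flat, 32 mm above the bench, fixed). White housing 130 mm (x axis, away from the robot) by 120 mm, display at its front; the pan's centre lies 15 mm behind the housing's. An open carton and tall bins stand on the bench behind the scale and the tray: close the fingers along y there.
- gauge_block_center (a point): bystander: centre of the steel gauge block, 20x30x12 mm, lying loose; leave alone.
- bolt_center (a point): bystander: centre of the flange bolt standing on its head, 19 mm wide, 42 mm tall, loose; leave alone.

How it is judged (in metres and radians):
On the way, in this order (a step that is already met when the one before it is completed fails the run):
1. the bottle and the can both stand released in the side tray, the nut still in its place (x of oil_bottle_center in the frame of side_tray between -0.045 and 0.045 m and y of oil_bottle_center in the frame of side_tray between -0.075 and 0.075 m and z of oil_bottle_center in the frame of side_tray below 0.0625 m and angle between each of oil_bottle_center, can_center's own z axis and vertical below 0.15 rad and linear speed of each of oil_bottle, can below 0.03 m/s and contact force between the fingers and oil_bottle below 0.1 N and x of can_center in the frame of side_tray between -0.045 and 0.045 m and y of can_center in the frame of side_tray between -0.075 and 0.075 m and z of can_center in the frame of side_tray below 0.058 m and contact force between the fingers and can below 0.1 N and distance of nut_center from where it was at the start of the episode below 0.015 m), for 0.2 s.
2. the nut lies released on the pan while the bottle and the can still stand in the side tray (horizontal distance between nut_center and scale_pan below 0.015 m and z of nut_center in the frame of scale_pan between 0.004 and 0.012 m and angle between each of nut_center, oil_bottle_center, can_center's own z axis and vertical below 0.15 rad and linear speed of each of nut, oil_bottle, can below 0.03 m/s and contact force between the fingers and nut below 0.1 N and x of oil_bottle_center in the frame of side_tray between -0.045 and 0.045 m and y of oil_bottle_center in the frame of side_tray between -0.075 and 0.075 m and z of oil_bottle_center in the frame of side_tray below 0.0625 m and contact force between the fingers and oil_bottle below 0.1 N and x of can_center in the frame of side_tray between -0.045 and 0.045 m and y of can_center in the frame of side_tray between -0.075 and 0.075 m and z of can_center in the frame of side_tray below 0.058 m and contact force between the fingers and can below 0.1 N), for 0.2 s.
At the end, for the whole second after the job is handed in: The nut lies flat, released and at rest on the scale's pan, its centre within 15 mm of the pan's centre; the bottle and the can stand upright (within 0.15 rad), released and at rest, each within 15 mm of where it stood at the start (horizontal distance between nut_center and scale_pan below 0.015 m and z of nut_center in the frame of scale_pan between 0.004 and 0.012 m and angle between each of nut_center, oil_bottle_center, can_center's own z axis and vertical below 0.15 rad and linear speed of each of nut, oil_bottle, can below 0.03 m/s and contact force between the fingers and nut below 0.1 N and distance of each of oil_bottle_center, can_center from where it was at the start of the episode below 0.015 m and contact force between the fingers and oil_bottle below 0.1 N and contact force between the fingers and can below 0.1 N); the robot touches nothing.
It fails at once if the oil bottle is tipped over (more than 0.6 rad) (angle between oil_bottle_center's own z axis and vertical above 0.6 rad).
It fails at once if the can is tipped over (more than 0.6 rad) (angle between can_center's own z axis and vertical above 0.6 rad).
It fails at once if the gauge block is moved more than 20 mm (distance of gauge_block_center from where it was at the start of the episode above 0.02 m).
It fails at once if the bolt is moved more than 20 mm (distance of bolt_center from where it was at the start of the episode above 0.02 m).
It also fails if it takes over 134 s, if anything falls off the work surface, if the arm or the gripper's body presses on something with over 40 N, if the wrist force passes 120 N, or if a joint passes its speed limit or range.

ROBOT

A 6-joint arm with a two-finger parallel gripper is mounted at the origin on a cart in front of the work surface, level with it; the furniture and walls round the work are solid. World frame = base frame: x ahead of the robot, y to its left, z up, the work surface at z = 0. Lengths are in m, angles in degrees, forces in N, time in s.
With the tool pointing down it reaches from about 0.25 to 0.725 m from the base axis. Payload 9.7 kg.
Tool frame: the origin (TCP) lies midway between the tips of the shut fingers; the grasp point (between the pads) lies bot.hold_point_z behind it (bot.hold_point_z is the distance from the TCP to the grasp point, in m); z points along the fingers, y is the line along which they close (so a half turn about z gives the same grasp; the last joint's range is limited). The gripper opens to 85 mm and grips with 20 to 120 N. Pads are 22 mm wide; open, the fingers measure 114 mm over their backs; the gripper's body (76 mm by 85 mm) begins 54 mm behind the grasp point. The pads swing forward as they close: fully open they stand 13 mm farther back than shut.
Start: joints at [68.755, 4.979, 10.078, 95.1, 0, 90], TCP at [0.199, 0.513, 0.231] pointing down, gripper open.
Joint ranges: [-179.16, 179.16], [-48.56, 103.87], [-65.8, 70.77], [-126.05, 130.52], [-82.76, 87.17], [-180, 180]. Speed limits (degrees/s): [127.2, 127.2, 147.25, 180, 180, 180].

INTERFACE

Orientations are given as [roll, pitch, yaw] about the fixed x, y, z axes, in that order (R = Rz(yaw) Ry(pitch) Rx(roll)).
In Python, from workcell import bot, camera, camera_model, ticket gives the robot as it stands.
- The arm moves only by the tool send_rows, never from a script. Its argument "targets" is text: rows parted by semicolons, each of 5 numbers parted by spaces: the shift along the tool's x, y, z in mm, then the turn about the tool's z in degrees, then the closure in counts, from 0 (fully open) to 255 (shut). A call has 1 to 20 rows; each row is the pose to reach, as a shift and turn from the pose commanded when the call began, along the tool's axes at that moment; what a row does not reach only later rows make up. A row lasts 1/8 s, in which the tool goes at most 62.5 mm and 10.7 degrees, less where a joint would pass 70% of its speed; a pose out of reach is approached as far as the arm can. A call with a gripper value outside its range is refused whole. The fingers move at their own pace and stop on an object; "newtons" is the grip in N (left out, the last holds). Time passes only in rows, so rows that repeat a pose let the fingers close. It gives the time, the measured TCP pose, the force, the opening and the grip force at its end, in the units of the state.
- bot.get_obs(): the state, without advancing time (a new reading comes with each control period).
- camera(name): name is "scene" or "top"; returns the picture (420x560x3 uint8, blue, green, red); there is no depth.
- camera_model(name): a dict with "K" (3x3 intrinsics, pixels), "pose" (4x4, takes a point from camera to world coordinates). Camera axes: x right, y down, z forward; pixel columns grow to the right and rows downward; lengths in m; the calibration is good to about 2 mm. A picture is of the moment at which its call begins. camera_model takes no time and is no camera call.
- ticket.job_done(): hands the job in; it is judged then, once.
The state is a dict: "time": time; "q": joint angles; "qd": joint speeds; "joint_efforts": joint torques, N m; "ee_pos": TCP position; "tcp_rot": TCP orientation; "wrist_force": force on the tool from outside, world axes, zero at the start; "torque": the same for the moment, N m; "opening": finger opening in m; "grasp_force": force on a finger pad.
Only numpy, scipy, OpenCV 4.12 (cv2) and the standard library are available. Lean on these libraries where they do the work, as an engineer would, in place of code of your own. Each camera call takes 0.05 s, during which the arm holds its last target. There are 200 camera calls.

## Working session

There is one attempt and no reset: what is moved stays moved. The work goes in short steps, Python scripts to look and compute and a tool call to move; the robot and the scene stay as the last step left them, time stands still between calls to the robot, and variables do not carry over. Pictures are saved under pics/ and viewed, at most 14 in all, crops included, and the job is handed in when it is done.

Besides the shell and the picture viewer there is one more tool, called after "Request:" in YAML: its name, and indented under it one key for each argument. send_rows: Moves the arm, as the interface text tells. Its arguments: {"type":"object","properties":{"targets":{"type":"string"},"newtons":{"type":"number"}},"required":["targets"]}

```bash
mkdir -p pics
python3 - <<'E'
from workcell import bot,camera,camera_model
import cv2,numpy as np
np.set_printoptions(precision=4,suppress=True)
for n in("top","scene"):
    cv2.imwrite(f"pics/{n}0.png",camera(n)); m=camera_model(n); print(n,np.array(m["K"]),np.array(m["pose"]))
print(bot.get_obs(),bot.hold_point_z)
E
```

```text
top [[412.1992   0.     275.5212]
 [  0.     412.1992 210.4696]
 [  0.       0.       1.    ]] [[ 0.0232 -0.9953  0.0936  0.4452]
 [-0.9997 -0.0234 -0.0014  0.0272]
 [ 0.0036 -0.0935 -0.9956  1.1074]
 [ 0.      0.      0.      1.    ]]
scene [[382.1286   0.     285.5891]
 [  0.     382.1286 212.5841]
 [  0.       0.       1.    ]] [[-0.6389 -0.3884  0.664  -0.0277]
 [-0.7689  0.35   -0.5351  0.5152]
 [-0.0246 -0.8524 -0.5222  0.5166]
 [ 0.      0.      0.      1.    ]]
{'time': 0.1, 'q': array([68.7539,  5.0079, 10.0388, 95.1011, -0.0002, 90.0014]), 'qd': array([-0.0201, -0.0202,  0.0581, -0.026 , -0.0424, -0.0924]), 'joint_efforts': array([  0.0005, -52.1561,  46.5655,   0.0161,   0.    ,  -0.    ]), 'ee_pos': array([0.1992, 0.5124, 0.2307]), 'tcp_rot': array([-179.9299,    0.0002,  158.7525]), 'wrist_force': array([-0.1195,  0.0638, -0.1875]), 'torque': array([ 0.0163, -0.0121, -0.0305]), 'grasp_force': 0.0, 'opening': 0.08535378742354155} 0.0187
```

View pics/top0.png

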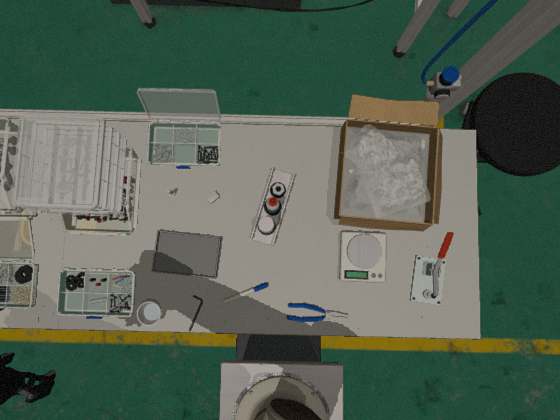

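View pics/scene0.png

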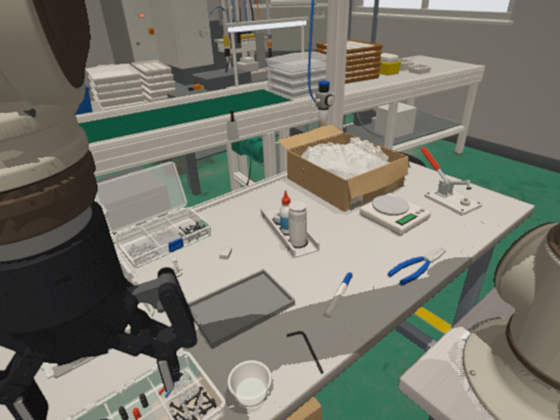

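The tray is on the left (top view about 187,254), the channel is at about (272,206), and the scale is on the right (363,252). The can stands at the near mark, the bottle in the middle, and the nut at the rear. I'll zoom in next.

```bash
cat > h.py <<'E'
import cv2,numpy as np
from workcell import bot,camera,camera_model
def ray(n,u,v,z):
    m=camera_model(n);K=np.array(m["K"]);P=np.array(m["pose"])
    d=P[:3,:3]@np.linalg.solve(K,[u,v,1]);o=P[:3,3]
    return o+d*(z-o[2])/d[2]
def proj(n,p):
    m=camera_model(n);K=np.array(m["K"]);P=np.array(m["pose"])
    c=K@(P[:3,:3].T@(np.array(p)-P[:3,3]));return c[:2]/c[2]
def crop(img,x,y,w,h,s,name):
    cv2.imwrite(f"pics/{name}.png",cv2.resize(img[y:y+h,x:x+w],None,fx=s,fy=s,interpolation=cv2.INTER_CUBIC))
E
python3 - <<'E'
from h import *
t=cv2.imread("pics/top0.png");s=cv2.imread("pics/scene0.png")
crop(t,240,160,66,90,6.5,"c1");crop(t,145,220,250,65,3.2,"c2");crop(s,250,180,80,80,7,"c3")
E
```

```text
(no output)
```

View pics/c1.png

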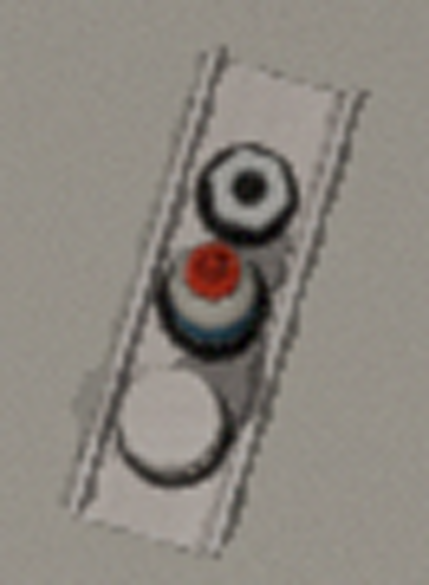

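View pics/c2.png

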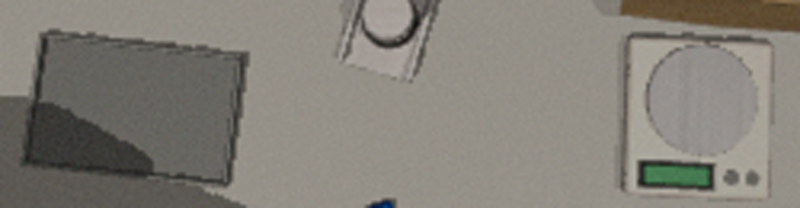

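View pics/c3.png

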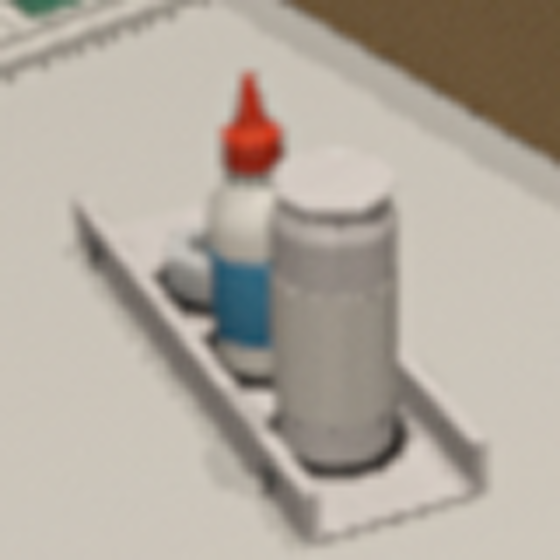

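The crops show the can top at c1 (170,423), the red cap at (213,270), the nut bore at (247,188), the tray corners in c2, and the pan centre at c2 (702,100).

Run:
```python
from h import *
np.set_printoptions(precision=4,suppress=True)
c1=lambda u,v,z:ray("top",240+(u+.5)/6.5-.5,160+(v+.5)/6.5-.5,z)
c2=lambda u,v,z:ray("top",145+(u+.5)/3.2-.5,220+(v+.5)/3.2-.5,z)
C=np.array([c1(*p,.022) for p in[(205,48),(368,92),(225,553),(70,508)]])
print("chan",C,C.mean(0),[np.linalg.norm(C[i]-C[i-1]) for i in range(4)])
a=(C[0]+C[1]-C[2]-C[3])[:2];a/=np.linalg.norm(a);o=C.mean(0)[:2];print("yaw",np.degrees(np.arctan2(a[1],a[0])))
for s in(-.055,0,.047):print("mark",s,o+a*s)
print("nut",c1(247,188,.02),"bottle",c1(213,270,.1),"can",c1(170,423,.102))
T=np.array([c2(*p,.014) for p in[(42,32),(248,53),(230,184),(24,162)]])
print("tray",T,T.mean(0),[np.linalg.norm(T[i]-T[i-1]) for i in range(4)])
print("pan",c2(702,100,.032),c2(646,100,.032),c2(758,100,.032),c2(702,43,.032),c2(702,157,.032))
print("gauge",ray("top",214,196,.012),"bolt",ray("top",173,190,.03),"mid",ray("top",375,310,.0))
# scene check
c3=lambda u,v,z:ray("scene",250+(u+.5)/7-.5,180+(v+.5)/7-.5,z)
print("scene can",c3(333,182,.102),"tip",c3(248,76,.111))
```

```text
chan [[ 0.6637  0.0401  0.022 ]
 [ 0.647  -0.0272  0.022 ]
 [ 0.4571  0.027   0.022 ]
 [ 0.4738  0.0901  0.022 ]] [0.5604 0.0325 0.022 ] [np.float64(0.19637740905384185), np.float64(0.06935878297754008), np.float64(0.19745991844042748), np.float64(0.06523744511703555)]
yaw -15.347078085079412
mark -0.055 [0.5073 0.047 ]
mark 0 [0.5604 0.0325]
mark 0.047 [0.6057 0.0201]
nut [0.6063 0.0215 0.02  ] bottle [0.5628 0.0341 0.1   ] can [0.5044 0.0488 0.102 ]
tray [[0.4896 0.3363 0.014 ]
 [0.4762 0.1653 0.014 ]
 [0.3687 0.1762 0.014 ]
 [0.3827 0.3458 0.014 ]] [0.4293 0.2559 0.014 ] [np.float64(0.10733065898897402), np.float64(0.1715946754625559), np.float64(0.10806313798125969), np.float64(0.1701173583298143)]
pan [ 0.4462 -0.2067  0.032 ] [ 0.4452 -0.1613  0.032 ] [ 0.4473 -0.2522  0.032 ] [ 0.4925 -0.2066  0.032 ] [ 0.4003 -0.2069  0.032 ]
gauge [0.5832 0.1911 0.012 ] bolt [0.5943 0.297  0.03  ] mid [ 0.2916 -0.2432  0.    ]
scene can [0.5049 0.0536 0.102 ] tip [0.5621 0.0397 0.111 ]
```

```bash
cat > plan.py <<'E'
# python3 plan.py x y z yaw : shift in present tool axes (mm) and turn (deg)
import sys,numpy as np
from scipy.spatial.transform import Rotation as R
from workcell import bot
o=bot.get_obs();x,y,z,w=map(float,sys.argv[1:])
Rm=R.from_euler("xyz",o["tcp_rot"],degrees=True)
print("shift",np.round(Rm.inv().apply(np.array([x,y,z])-o["ee_pos"])*1000,1),"turn",round(-((w-o["tcp_rot"][2]+180)%360-180),1),
 "q",o["q"].round(1),"t",round(o["time"],2),"F",o["wrist_force"].round(2),"op",round(o["opening"],4),"g",round(o["grasp_force"],1),o["ee_pos"].round(4),o["tcp_rot"].round(1))
E
python3 plan.py .505 .049 .23 164.65
```

```text
shift [-452.9 -321.1    1. ] turn -5.9 q [68.8  5.  10.  95.1 -0.  90. ] t 0.1 F [-0.12  0.06 -0.19] op 0.0854 g 0.0 [0.1992 0.5124 0.2307] [-179.9    0.   158.8]
```

Request:
send_rows:
  targets: "-45 -32 0 -1 0;-90 -64 0 -2 0;-135 -96 0 -3 0;-180 -128 0 -4 0;-225 -160 0 -5 0;-270 -192 0 -6 0;-315 -224 0 -6 0;-360 -256 0 -6 0;-405 -288 0 -6 0;-435 -310 0 -6 0;-453 -321 0 -6 0;-453 -321 0 -6 0;-453 -321 0 -6 0;-453 -321 0 -6 0;-453 -321 0 -6 0"
  newtons: 30

```text
time: 1.98
ee_pos: [0.5049, 0.05, 0.2315]
tcp_rot: [180.0, 0.0, 164.8]
wrist_force: [0.2, 0.0, 0.7]
opening: 0.0852
grasp_force: 0.0
```

```bash
python3 plan.py .505 .049 .044 164.65
```

```text
shift [ -0.3  -1.  187.5] turn 0.2 q [ 5.7 -0.9  4.1 94.9  0.  20.8] t 1.98 F [0.16 0.01 0.68] op 0.0852 g 0.0 [0.5049 0.05   0.2315] [180.    0.  164.8]
```

Request:
send_rows:
  targets: "0 -1 45 0 0;0 -1 90 0 0;0 -1 130 0 0;0 -1 160 0 0;0 -1 187 0 0;0 -1 187 0 0;0 -1 187 0 0;0 -1 187 0 80;0 -1 187 0 120;0 -1 187 0 160;0 -1 187 0 255;0 -1 187 0 255;0 -1 187 0 255;0 -1 187 0 255;0 -1 187 0 255;0 -1 187 0 255"
  newtons: 30

```text
time: 3.98
ee_pos: [0.5053, 0.0483, 0.0449]
tcp_rot: [180.0, 0.1, 164.8]
wrist_force: [-0.4, -0.3, 5.7]
opening: 0.0392
grasp_force: 30.8
```

```bash
python3 plan.py .429 .211 .16 164.65
```

```text
shift [ 116.3  136.9 -115.2] turn 0.1 q [  5.5  -0.3 -16.   74.2  -0.   20.7] t 3.98 F [-0.36 -0.26  5.73] op 0.0392 g 30.8 [0.5053 0.0483 0.0449] [1.800e+02 1.000e-01 1.648e+02]
```

```bash
python3 plan.py .433 .301 .1 164.65
```

```text
shift [136.2 224.8 -55.2] turn 0.1 q [  5.5  -0.3 -16.   74.2  -0.   20.7] t 3.98 F [-0.36 -0.26  5.73] op 0.0392 g 30.8 [0.5053 0.0483 0.0449] [1.800e+02 1.000e-01 1.648e+02]
```

Request:
send_rows:
  targets: "0 0 -8 0 255;0 0 -25 0 255;0 0 -42 0 255;2 3 -55 0 255;10 16 -55 0 255;22 36 -55 0 255;36 60 -55 0 255;52 86 -55 0 255;68 112 -55 0 255;84 138 -55 0 255;100 165 -55 0 255;114 188 -55 0 255;125 207 -55 0 255;133 219 -55 0 255;136 225 -55 0 255;136 225 -55 0 255;136 225 -55 0 255;136 225 -45 0 255;136 225 -30 0 255;136 225 -20 0 255"
  newtons: 30

```text
time: 6.48
ee_pos: [0.4325, 0.3006, 0.0626]
tcp_rot: [-179.9, -0.1, 164.7]
wrist_force: [0.2, -0.4, -1.3]
opening: 0.0392
grasp_force: 30.6
```

```bash
python3 plan.py .433 .301 .045 164.65;python3 - <<'E'
from h import *
cv2.imwrite("pics/s1.png",camera("scene")[100:,:])
E
```

```text
shift [-0.5  0.5 17.6] turn 0.1 q [ 34.8   2.  -11.7  76.4  -0.   50.1] t 6.47 F [ 0.18 -0.42 -1.27] op 0.0392 g 30.6 [0.4325 0.3006 0.0626] [-1.799e+02 -1.000e-01  1.647e+02]
```

View pics/s1.png

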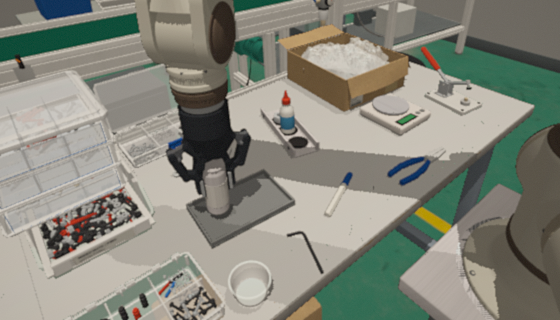

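The can is held upright over the left half of the tray. The bottle stands undisturbed, and the can's black mark is now visible.

Request:
send_rows:
  targets: "0 0 5 0 255;0 0 10 0 255;0 0 14 0 255;0 0 16 0 255;0 0 17 0 255;0 0 17 0 255;0 0 17 0 255;0 0 17 0 180;0 0 17 0 120;0 0 17 0 60;0 0 17 0 0;0 0 17 0 0;0 0 17 0 0;0 0 0 0 0;0 0 -30 0 0;0 0 -65 0 0;0 0 -105 0 0;0 0 -130 0 0;0 0 -130 0 0;0 0 -130 0 0"
  newtons: 30

```text
time: 9.02
ee_pos: [0.4327, 0.3011, 0.194]
tcp_rot: [-180.0, -0.0, 164.8]
wrist_force: [0.2, 0.7, -0.4]
opening: 0.0857
grasp_force: 0.0
```

```bash
python3 plan.py .562 .0335 .193 164.65;python3 - <<'E'
from h import *
for p in [(.562,.0335,.111),(.5053,.0483,.004),(.433,.301,.102)]:print(proj("scene",p))
crop(camera("scene"),170,180,160,160,4,"s2")
E
```

```text
shift [-195.1 -224.2    1. ] turn 0.1 q [34.8  1.2  2.  90.8  0.  50.1] t 9.03 F [ 0.21  0.74 -0.43] op 0.0857 g 0.0 [0.4327 0.3011 0.194 ] [-180.    -0.   164.8]
[287.14678918 189.5599977 ]
[299.17943266 241.75452518]
[213.90101111 272.27845097]
```

View pics/s2.png

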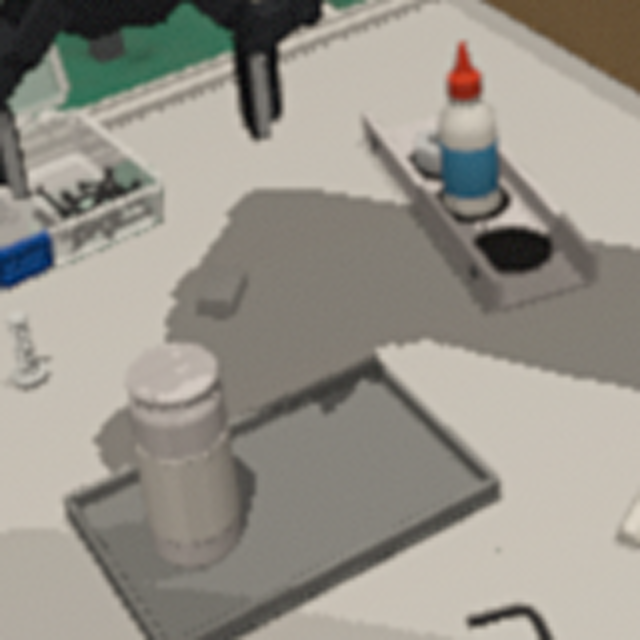

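The can stands in the tray. Its mark at (298,242) agrees with the predicted grip point.

Request:
send_rows:
  targets: "-30 -35 0 0 0;-65 -75 0 0 0;-100 -115 0 0 0;-135 -155 0 0 0;-165 -190 0 0 0;-185 -212 0 0 0;-195 -224 0 0 0;-195 -224 0 0 0;-195 -224 0 0 0;-195 -224 0 0 0;-195 -224 40 0 0;-195 -224 80 0 0;-195 -224 115 0 0;-195 -224 135 0 0;-195 -224 147 0 0;-195 -224 147 0 0;-195 -224 147 0 0"
  newtons: 25

```text
time: 11.2
ee_pos: [0.5627, 0.034, 0.0484]
tcp_rot: [180.0, 0.1, 164.8]
wrist_force: [0.3, 0.1, 0.3]
opening: 0.0854
grasp_force: 0.0
```

Request:
send_rows:
  targets: "0 0 0 0 80;0 0 0 0 120;0 0 0 0 160;0 0 0 0 255;0 0 0 0 255;0 0 0 0 255;0 0 0 0 255;0 0 0 0 255;0 0 0 0 255"
  newtons: 25

```text
time: 12.32
ee_pos: [0.5623, 0.0337, 0.0477]
tcp_rot: [180.0, 0.0, 164.8]
wrist_force: [-1.1, -0.8, 4.7]
opening: 0.0327
grasp_force: 25.0
```

```bash
python3 plan.py .426 .211 .101 164.65
```

```text
shift [178.1 135.2 -53.4] turn 0.1 q [ 3.4  7.2 -7.8 74.9 -0.  18.7] t 12.32 F [-1.11 -0.83  4.73] op 0.0327 g 25.0 [0.5623 0.0337 0.0477] [180.    0.  164.8]
```

Request:
send_rows:
  targets: "0 0 -8 0 255;0 0 -25 0 255;0 0 -42 0 255;2 2 -53 0 255;12 9 -53 0 255;28 21 -53 0 255;47 36 -53 0 255;67 51 -53 0 255;87 66 -53 0 255;107 81 -53 0 255;127 96 -53 0 255;145 110 -53 0 255;160 121 -53 0 255;171 130 -53 0 255;178 135 -53 0 255;178 135 -53 0 255;178 135 -53 0 255;178 135 -43 0 255;178 135 -30 0 255;178 135 -18 0 255"
  newtons: 25

```text
time: 14.82
ee_pos: [0.4256, 0.2105, 0.0639]
tcp_rot: [-180.0, -0.0, 164.7]
wrist_force: [0.1, 0.5, -0.6]
opening: 0.0322
grasp_force: 25.0
```

Request:
send_rows:
  targets: "0 0 5 0 255;0 0 10 0 255;0 0 14 0 255;0 0 16 0 255;0 0 17 0 255;0 0 17 0 255;0 0 17 0 255;0 0 17 0 180;0 0 17 0 120;0 0 17 0 60;0 0 17 0 0;0 0 17 0 0;0 0 17 0 0;0 0 0 0 0;0 0 -30 0 0;0 0 -65 0 0;0 0 -105 0 0;0 0 -130 0 0;0 0 -130 0 0;0 0 -130 0 0"
  newtons: 25

```text
time: 17.32
ee_pos: [0.4257, 0.2108, 0.1951]
tcp_rot: [-180.0, -0.0, 164.8]
wrist_force: [0.2, 0.6, 0.0]
opening: 0.0855
grasp_force: 0.0
```

```bash
python3 plan.py .606 .021 .1 74.65;python3 - <<'E'
from h import *
im=np.hstack([cv2.resize(camera("scene")[180:340,170:330],None,fx=2.4,fy=2.4,interpolation=cv2.INTER_CUBIC),cv2.resize(camera("top")[165:255,240:310],(384,384*90//70),interpolation=cv2.INTER_CUBIC)[:384]])
cv2.imwrite("pics/s3.png",im)
E
```

```text
shift [-223.8 -135.7   95.1] turn 90.1 q [26.3 -5.9 -4.7 91.2  0.  41.6] t 17.32 F [0.24 0.57 0.04] op 0.0855 g 0.0 [0.4257 0.2108 0.1951] [-180.    -0.   164.8]
```

View pics/s3.png

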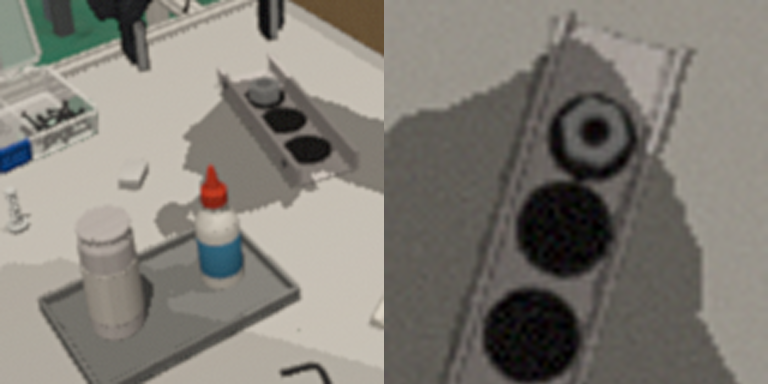

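Both objects stand in the tray. The nut and the three marks are visible in the right half, the middle mark at (565,229) and the near one at (532,335).

Run:
```python
from h import *
f=lambda u,v,z:ray("top",240+(u-384+.5)/5.486-.5,165+(v+.5)/5.486-.5,z)
print(f(565,229,.004),f(532,335,.004),f(594,131,.02))
```

```text
[0.55992639 0.03375098 0.004     ] [0.50751924 0.04861922 0.004     ] [0.6064066  0.02072472 0.02      ]
```

Request:
send_rows:
  targets: "-40 -24 0 9 0;-80 -48 0 18 0;-120 -72 0 27 0;-160 -97 0 36 0;-195 -119 0 45 0;-215 -131 0 54 0;-224 -136 0 63 0;-224 -136 0 72 0;-224 -136 0 81 0;-224 -136 0 90 0;-224 -136 0 90 0;-224 -136 0 90 0;-224 -136 40 90 0;-224 -136 80 90 0;-224 -136 95 90 0;-224 -136 95 90 0;-224 -136 95 90 0"
  newtons: 35

```text
time: 19.55
ee_pos: [0.607, 0.0207, 0.1021]
tcp_rot: [179.9, -0.0, 74.8]
wrist_force: [1.2, -0.6, 0.5]
opening: 0.0851
grasp_force: 0.0
```

```bash
python3 plan.py .606 .021 .01 74.65
```

```text
shift [-0.  -1.3 92.1] turn 0.1 q [  2.   12.1   3.7  81.5  -0.  107.2] t 19.55 F [ 1.17 -0.59  0.52] op 0.0851 g 0.0 [0.607  0.0207 0.1021] [179.9  -0.   74.8]
```

Request:
send_rows:
  targets: "0 -1 30 0 0;0 -1 60 0 0;0 -1 80 0 0;0 -1 90 0 0;0 -1 95 0 0;0 -1 95 0 0;0 -1 95 0 0;0 -1 95 0 80;0 -1 95 0 120;0 -1 95 0 150;0 -1 95 0 180;0 -1 95 0 255;0 -1 95 0 255;0 -1 95 0 255;0 -1 95 0 255;0 -1 95 0 255"
  newtons: 40

```text
time: 21.55
ee_pos: [0.6054, 0.021, 0.0055]
tcp_rot: [180.0, -0.0, 74.8]
wrist_force: [-1.0, 1.0, 5.2]
opening: 0.0292
grasp_force: 40.4
```

```bash
python3 plan.py .446 -.207 .1 164.65
```

```text
shift [-261.9  -93.8  -94.5] turn -89.9 q [  2.   14.2  -4.6  71.2   0.  107.2] t 21.55 F [-1.03  1.01  5.21] op 0.0292 g 40.4 [0.6054 0.021  0.0055] [180.   -0.   74.8]
```

Run:
```python
from h import *
for z in(0,.1,.15):print(ray("top",337,222,z),ray("top",436,230,z))
```

```text
[ 0.52203504 -0.14063845  0.        ] [ 0.50672237 -0.40723594  0.        ]
[ 0.51509889 -0.12548326  0.1       ] [ 0.50116903 -0.3680057   0.1       ]
[ 0.51163082 -0.11790567  0.15      ] [ 0.49839236 -0.34839058  0.15      ]
```

Request:
send_rows:
  targets: "0 0 -10 0 255;0 0 -35 0 255;0 0 -60 0 255;0 0 -80 0 255;0 0 -95 0 255;-3 -11 -95 -6 255;-8 -28 -95 -15 255;-13 -47 -95 -24 255;-18 -66 -95 -33 255;-23 -85 -95 -42 255;-28 -104 -95 -51 255;-33 -122 -95 -60 255;-37 -138 -95 -69 255;-41 -150 -95 -78 255;-42 -154 -95 -87 255;-42 -154 -95 -96 255;-42 -154 -95 -105 255;-42 -154 -95 -105 255;-42 -154 -95 -105 255"
  newtons: 40

```text
time: 23.92
ee_pos: [0.4455, 0.0209, 0.1002]
tcp_rot: [-180.0, -0.0, 179.6]
wrist_force: [-0.0, 0.2, -1.6]
opening: 0.0294
grasp_force: 39.8
```

```bash
python3 plan.py .446 -.207 .1 180
```

```text
shift [  -2.2 -227.9    0.3] turn -0.4 q [  2.7  -9.9 -18.7  81.1  -0.    3.1] t 23.93 F [-0.    0.21 -1.57] op 0.0294 g 39.8 [0.4455 0.0209 0.1002] [-180.    -0.   179.6]
```

Request:
send_rows:
  targets: "0 -8 0 0 255;0 -25 0 0 255;0 -45 0 0 255;0 -70 0 0 255;0 -95 0 0 255;0 -120 0 0 255;0 -145 0 0 255;0 -170 0 0 255;0 -192 0 0 255;0 -210 0 0 255;0 -222 0 0 255;0 -228 0 0 255;0 -228 0 0 255;0 -228 0 0 255;0 -228 15 0 255;0 -228 30 0 255;0 -228 42 0 255;0 -228 50 0 255;0 -228 55 0 255;0 -228 55 0 255"
  newtons: 40

```text
time: 26.42
ee_pos: [0.4446, -0.207, 0.0451]
tcp_rot: [180.0, -0.0, 179.8]
wrist_force: [-1.1, 0.1, -0.4]
opening: 0.0289
grasp_force: 39.8
```

```bash
python3 plan.py .446 -.207 .0335 180;python3 - <<'E'
from h import *
im=np.hstack([cv2.resize(camera("scene")[165:245,350:450],(400,320),interpolation=cv2.INTER_CUBIC),cv2.resize(camera("top")[210:290,320:420],(400,320),interpolation=cv2.INTER_CUBIC)])
cv2.imwrite("pics/s4.png",im)
E
```

```text
shift [-1.4  0.  11.6] turn -0.2 q [-25.   -2.6 -18.2  74.4   0.  -24.7] t 26.43 F [-1.12  0.13 -0.37] op 0.0289 g 39.8 [ 0.4446 -0.207   0.0451] [180.   -0.  179.8]
```

View pics/s4.png

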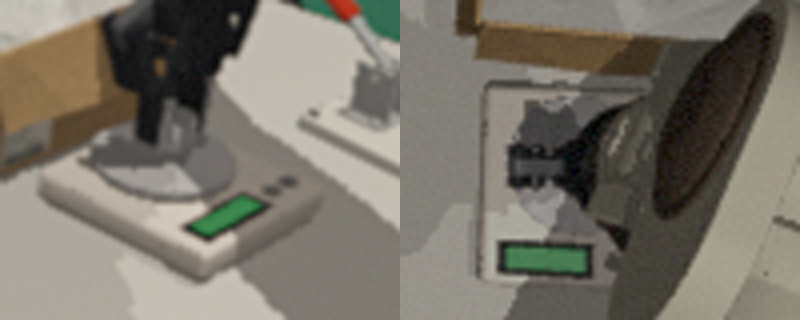

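The gripper hangs centred over the pan with clearance from the carton.

Request:
send_rows:
  targets: "0 0 4 0 255;0 0 8 0 255;0 0 10 0 255;0 0 11 0 255;0 0 11 0 255;0 0 11 0 255;0 0 11 0 180;0 0 11 0 120;0 0 11 0 100;0 0 11 0 100;0 0 11 0 100;0 0 11 0 100;0 0 0 0 100;0 0 -15 0 100;0 0 -40 0 100;0 0 -70 0 100;0 0 -105 0 60;0 0 -125 0 0;0 0 -125 0 0"
  newtons: 30

```text
time: 28.9
ee_pos: [0.4455, -0.2074, 0.1727]
tcp_rot: [-179.9, 0.2, 179.8]
wrist_force: [0.2, 0.0, -0.2]
opening: 0.0856
grasp_force: 0.0
```

```bash
python3 plan.py .4262 .211 .17 164.8
```

```text
shift [ 21.1 418.4   2. ] turn 15.0 q [-25.   -4.1  -5.5  88.3   0.  -24.7] t 28.9 F [ 0.23  0.04 -0.23] op 0.0856 g 0.0 [ 0.4455 -0.2074  0.1727] [-179.9    0.2  179.8]
```

Request:
send_rows:
  targets: "0 30 0 0 0;0 75 0 3 0;0 125 0 6 0;5 175 0 9 0;10 225 0 12 0;15 275 0 15 0;19 325 0 15 0;20 370 0 15 0;20 405 0 15 0;20 418 0 15 0;20 418 0 15 0;20 418 0 15 0;20 418 0 15 0"
  newtons: 25

```text
time: 30.52
ee_pos: [0.4266, 0.2101, 0.1704]
tcp_rot: [-180.0, 0.0, 164.7]
wrist_force: [0.1, -1.0, -0.3]
opening: 0.0853
grasp_force: 0.0
```

```bash
python3 plan.py .4257 .2108 .046 164.8;python3 - <<'E'
from h import *
print(proj("top",(.446,-.207,.048)),proj("scene",(.446,-.207,.048)))
im=np.hstack([cv2.resize(camera("scene")[165:245,350:450],(400,320),interpolation=cv2.INTER_CUBIC),cv2.resize(camera("top")[210:290,320:420],(400,320),interpolation=cv2.INTER_CUBIC)])
cv2.imwrite("pics/s5.png",im)
E
```

```text
shift [  1.1   0.5 124.4] turn -0.1 q [26.2 -6.  -7.6 88.4 -0.  41.5] t 30.52 F [ 0.12 -1.05 -0.33] op 0.0853 g 0.0 [0.4266 0.2101 0.1704] [-180.     0.   164.7]
[365.49024745 251.01897297] [392.29687076 197.50605928]
```

View pics/s5.png

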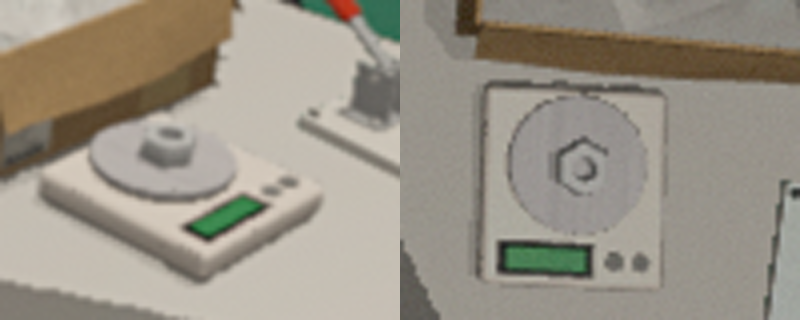

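The nut lies flat in the middle of the pan. Next I'll fetch the bottle.

Request:
send_rows:
  targets: "0 0 40 0 0;0 0 80 0 0;0 0 105 0 0;0 0 120 0 0;0 0 124 0 0;0 0 124 0 0;0 0 124 0 0;0 0 124 0 80;0 0 124 0 120;0 0 124 0 160;0 0 124 0 255;0 0 124 0 255;0 0 124 0 255;0 0 124 0 255;0 0 124 0 255;0 0 124 0 255"
  newtons: 25

```text
time: 32.62
ee_pos: [0.4266, 0.2111, 0.0466]
tcp_rot: [180.0, 0.0, 164.8]
wrist_force: [-0.9, -0.3, 5.8]
opening: 0.0323
grasp_force: 25.0
```

```bash
python3 plan.py .562 .0337 .101 164.8
```

```text
shift [-177.3 -135.5  -54.4] turn -0.0 q [ 26.3  -4.6 -20.   74.6  -0.   41.6] t 32.62 F [-0.93 -0.29  5.84] op 0.0323 g 25.0 [0.4266 0.2111 0.0466] [180.    0.  164.8]
```

Request:
send_rows:
  targets: "0 0 -8 0 255;0 0 -25 0 255;0 0 -42 0 255;-2 -2 -54 0 255;-12 -9 -54 0 255;-28 -21 -54 0 255;-47 -36 -54 0 255;-67 -51 -54 0 255;-87 -66 -54 0 255;-107 -81 -54 0 255;-127 -96 -54 0 255;-145 -110 -54 0 255;-160 -121 -54 0 255;-171 -130 -54 0 255;-177 -135 -54 0 255;-177 -135 -54 0 255;-177 -135 -54 0 255;-177 -135 -54 0 255"
  newtons: 25

```text
time: 34.88
ee_pos: [0.5615, 0.0347, 0.1004]
tcp_rot: [180.0, 0.0, 164.8]
wrist_force: [-0.3, 0.4, -0.4]
opening: 0.0323
grasp_force: 25.0
```

```bash
python3 plan.py .562 .0337 .0475 164.8
```

```text
shift [-0.7 -0.8 52.9] turn -0.0 q [ 3.5  6.1 -3.2 80.7  0.  18.7] t 34.88 F [-0.32  0.39 -0.38] op 0.0323 g 25.0 [0.5615 0.0347 0.1004] [180.    0.  164.8]
```

Request:
send_rows:
  targets: "0 -1 15 0 255;0 -1 30 0 255;0 -1 40 0 255;0 -1 47 0 255;0 -1 51 0 255;0 -1 53 0 255;0 -1 53 0 255;0 -1 53 0 255;0 -1 53 0 180;0 -1 53 0 120;0 -1 53 0 60;0 -1 53 0 0;0 -1 53 0 0;0 -1 53 0 0;0 -1 40 0 0;0 -1 10 0 0;0 -1 -30 0 0;0 -1 -65 0 0;0 -1 -70 0 0;0 -1 -70 0 0"
  newtons: 25

```text
time: 37.38
ee_pos: [0.5616, 0.0333, 0.1705]
tcp_rot: [180.0, 0.0, 164.8]
wrist_force: [-0.2, -0.4, 0.1]
opening: 0.0859
grasp_force: 0.0
```

```bash
python3 plan.py .4327 .3010 .17 164.8
```

```text
shift [194.8 224.4   0.5] turn -0.0 q [ 3.4  5.8  4.3 88.4 -0.  18.6] t 37.38 F [-0.17 -0.44  0.08] op 0.0859 g 0.0 [0.5616 0.0333 0.1705] [180.    0.  164.8]
```

Request:
send_rows:
  targets: "30 35 0 0 0;65 75 0 0 0;100 115 0 0 0;135 155 0 0 0;165 190 0 0 0;185 212 0 0 0;195 224 0 0 0;195 224 0 0 0;195 224 0 0 0;195 224 0 0 0;195 224 40 0 0;195 224 80 0 0;195 224 105 0 0;195 224 120 0 0;195 224 125 0 0;195 224 125 0 0;195 224 125 0 0"
  newtons: 30

```text
time: 39.5
ee_pos: [0.4328, 0.301, 0.0463]
tcp_rot: [179.9, 0.1, 164.8]
wrist_force: [0.3, -0.3, -0.1]
opening: 0.0856
grasp_force: 0.0
```

Request:
send_rows:
  targets: "0 0 0 0 80;0 0 0 0 120;0 0 0 0 160;0 0 0 0 255;0 0 0 0 255;0 0 0 0 255;0 0 0 0 255;0 0 0 0 255;0 0 0 0 255"
  newtons: 30

```text
time: 40.62
ee_pos: [0.4324, 0.3008, 0.0456]
tcp_rot: [180.0, 0.0, 164.8]
wrist_force: [-0.2, -0.2, 5.5]
opening: 0.0394
grasp_force: 30.3
```

```bash
python3 plan.py .5053 .0483 .1 164.8
```

```text
shift [-136.8 -224.4  -54.5] turn -0.0 q [ 34.8   2.3 -13.3  74.4  -0.   50.1] t 40.62 F [-0.21 -0.22  5.45] op 0.0394 g 30.3 [0.4324 0.3008 0.0456] [180.    0.  164.8]
```

Request:
send_rows:
  targets: "0 0 -8 0 255;0 0 -25 0 255;0 0 -42 0 255;-2 -3 -55 0 255;-10 -16 -55 0 255;-22 -36 -55 0 255;-36 -60 -55 0 255;-52 -86 -55 0 255;-68 -112 -55 0 255;-84 -138 -55 0 255;-100 -165 -55 0 255;-114 -188 -55 0 255;-125 -207 -55 0 255;-133 -219 -55 0 255;-137 -224 -55 0 255;-137 -224 -55 0 255;-137 -224 -55 0 255;-137 -224 -55 0 255"
  newtons: 30

```text
time: 42.88
ee_pos: [0.5054, 0.0491, 0.1003]
tcp_rot: [180.0, -0.0, 164.8]
wrist_force: [0.6, 0.2, -1.4]
opening: 0.0392
grasp_force: 30.3
```

```bash
python3 plan.py .5053 .0483 .0453 164.8
```

```text
shift [-0.1 -0.8 55. ] turn 0.0 q [  5.5  -1.3 -10.9  80.5   0.   20.7] t 42.88 F [ 0.57  0.24 -1.44] op 0.0392 g 30.3 [0.5054 0.0491 0.1003] [180.   -0.  164.8]
```

Request:
send_rows:
  targets: "0 -1 15 0 255;0 -1 30 0 255;0 -1 42 0 255;0 -1 49 0 255;0 -1 53 0 255;0 -1 54 0 255;0 -1 54 0 255;0 -1 54 0 255;0 -1 54 0 180;0 -1 54 0 120;0 -1 54 0 60;0 -1 54 0 0;0 -1 54 0 0;0 -1 54 0 0;0 -1 40 0 0;0 -1 10 0 0;0 -1 -30 0 0;0 -1 -65 0 0;0 -1 -70 0 0;0 -1 -70 0 0"
  newtons: 30

```text
time: 45.38
ee_pos: [0.5054, 0.0476, 0.1706]
tcp_rot: [180.0, 0.0, 164.8]
wrist_force: [0.4, -0.1, -0.6]
opening: 0.0853
grasp_force: 0.0
```

Request:
send_rows:
  targets: "40 30 0 0 0;80 60 0 0 0;120 100 0 0 0;150 140 0 0 0;170 180 0 0 0;180 210 0 0 0;180 230 0 0 0;180 230 0 0 0;180 230 0 0 0;180 230 0 0 0"

```text
time: 46.62
ee_pos: [0.392, 0.316, 0.1701]
tcp_rot: [-180.0, -0.0, 164.7]
wrist_force: [0.5, 0.7, 0.4]
opening: 0.0857
grasp_force: 0.0
```

Run:
```python
from h import *
t=camera("top");s=camera("scene");a=cv2.imread("pics/top0.png")
f=lambda i,x,y,w,h:cv2.resize(i[y:y+h,x:x+w],(266,380),interpolation=cv2.INTER_CUBIC)
cv2.imwrite("pics/s6.png",np.hstack([f(a,240,160,66,94),f(t,240,160,66,94),f(s,255,180,56,80)]))
c=cv2.matchTemplate
for n,(x,y,w,h) in dict(can=(255,213,24,24),cap=(265,194,16,16)).items():
    r=c(t[y-8:y+h+8,x-8:x+w+8],a[y:y+h,x:x+w],cv2.TM_CCOEFF_NORMED);_,v,_,l=cv2.minMaxLoc(r);print(n,l[0]-8,l[1]-8,round(v,3))
print(bot.get_obs()["wrist_force"],bot.get_obs()["ee_pos"])
```

```text
can 0 0 0.83
cap 0 0 0.91
[0.03116885 0.49097805 0.14661775] [0.39213156 0.3161841  0.17039467]
```

View pics/s6.png

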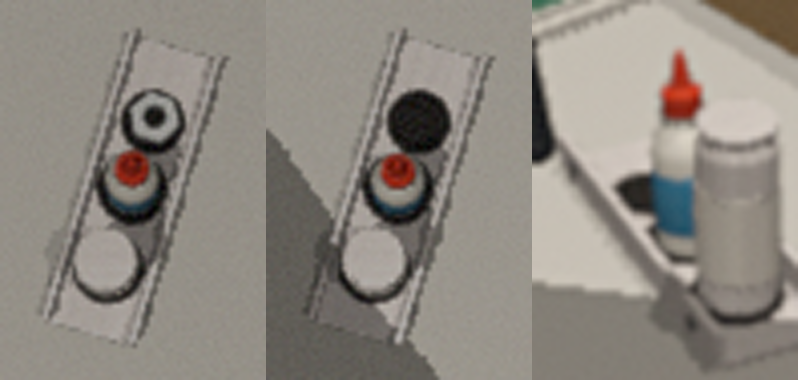

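Both are upright and back on their own spots. The before and after views match with no pixel shift.

```bash
python3 -c "
from workcell import ticket
print(ticket.job_done())"
```

```text
the job is handed in; nothing more can be done
None
```

The job is handed in (no verdict was returned): the nut lies flat in the middle of the scale's pan, and the bottle and can stand back upright in the channel, each on its own mark.

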